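# Hang the weld carrier on the balancer arm

## Robot

A 6-joint arm with a two-finger parallel gripper is mounted at the origin on the work surface. World frame = base frame: x ahead of the robot, y to its left, z up, the work surface at z = 0. Lengths are in m, angles in degrees, forces in N, time in s.
With the tool pointing down it reaches from about 0.275 to 1 m from the base axis. Payload 8.4 kg.
Tool frame: the origin (TCP) lies at the very end of the fingers, on their centre line; the grasp point (between the pads) lies 19 mm behind it; z points along the fingers, y is the line along which they close (so a half turn about z gives the same grasp; the last joint's range is limited). The gripper opens to 85 mm and grips with 20 to 120 N. Pads are 22 mm wide; open, the fingers measure 114 mm over their backs; the gripper's body (76 mm by 85 mm) begins 54 mm behind the grasp point. The pads swing forward as they close: fully open they stand 13 mm farther back than shut.
Start: joints at [-72.846, 20.225, 93.587, -0, 66.188, -0.138], TCP at [0.186, -0.597, 0.231] pointing down, gripper open.
Joint ranges: [-150.9, 150.9], [-52.94, 120.26], [3.33, 152.33], [-74.26, 254.26], [0, 154.13], [-172.89, 172.89]. Speed limits (degrees/s): [127.2, 127.2, 159.86, 180, 180, 180].

## Interface

Orientations are given as [roll, pitch, yaw] about the fixed x, y, z axes, in that order (R = Rz(yaw) Ry(pitch) Rx(roll)).
In Python, from rig import robot, eyes, ticket gives the robot as it stands. The module is installed in compiled form; this text tells all that it offers.
- The arm moves only by the tool carry_out, never from a script. Its argument "steps" is a list of rows, each a list of 3 entries, a list of its own where there are three numbers: the opening in per cent of the stroke, from 0 (shut) to 100 (fully open), then the shift along the tool's x, y, z in mm, then the turn about the tool's z in degrees. In form: [[fingers, [dx, dy, dz], roll], ...]. A call has 1 to 12 rows; each row is the pose to reach, as a shift and turn from the pose commanded when the call began, along the tool's axes at that moment; what a row does not reach only later rows make up. A row lasts 1/10 s, in which the tool goes at most 50 mm and 8.59 degrees, less where a joint would pass 70% of its speed; a pose out of reach is approached as far as the arm can. A call with a gripper value outside its range is refused whole. The fingers move at their own pace and stop on an object; the grip force is fixed at half the most. Time passes only in rows, so rows that repeat a pose let the fingers close. It gives the time, the measured TCP pose, the force, the opening and the grip force at its end, in the units of the state.
- robot.read_state(): the state, without advancing time (a new reading comes with each control period).
- eyes.read_camera(name): name is "scene" or "top"; returns a dict with "image" (420x560x3 uint8, red, green, blue), "intrinsics" (3x3 intrinsics, pixels), "extrinsics" (4x4, takes a point from world to camera coordinates). Camera axes: x right, y up, looking along -z (the intrinsics and any distortion apply to the point x, -y, -z); pixel columns grow to the right and rows downward; lengths in m; the calibration is good to about 2 mm. A picture is of the moment at which its call begins. There is no depth.
- ticket.close_job(): hands the job in; it is judged then, once.
The state is a dict: "t": time; "joint_positions": joint angles; "qvel": joint speeds; "tau": joint torques, N m; "eef_pos": TCP position; "orientation": TCP orientation; "force": force on the tool from outside, world axes, zero at the start; "torque": the same for the moment, N m; "grip_width": finger opening in m; "grip_force": force on a finger pad.
Only numpy, scipy, OpenCV 4.12 (cv2) and the standard library are available. Lean on these libraries where they do the work, as an engineer would, in place of code of your own. Each camera call takes 0.05 s, during which the arm holds its last target. There are 200 camera calls.

## Task

Lift the weld carrier (the plate with the handle frame) straight up off the fixture's two locating pins, keeping it level so that it does not cock and jam, and hang it by its crossbar in the cradle at the end of the spring-balanced arm. Keep hold and ride down gently as the arm sinks, and let go only once the arm carries the whole weight and has settled, so that it never plunges or kicks up. Leave the other things on the bench where they are.

Things in the scene. Friction and masses are not known exactly. Their poses are not given: they have to be found in the camera images.
- carrier: Aluminium plate 80 (x) x 150 (y) x 8 mm with an upright handle frame, starting on the fixture's pins. 14 mm through holes at y = -60, +60. Strips clamped on it at |x| 17 to 35 mm reach 23 mm above its underside. Weight unknown, 0.39 to 0.65 kg, balanced under the tab; same when turned half round. Origin: centre of the plate's underside, z up.
- tab (a point): Grip point in the black grip tab that stands on the crossbar's middle, 118 mm above the plate's underside. Tab 30 (x) x 14 mm (y): pinch it across y. Its top is 18 mm above this point, the crossbar's top 23 mm below and the crossbar's underside 33 mm below. Axes as the carrier's.
- crossbar (a point): Middle of the axis of the steel crossbar: 10 mm round, along y, 90 mm above the plate's underside, on two 10 mm posts at y = -43, +43 mm. The window under it is 76 mm wide and 77 mm high (62 mm over the clamped strips). Axes as the carrier's.
- jig: Fixed weld fixture: dark steel block 100 (x) x 170 (y) x 20 mm high with two upright steel pins, 12 mm thick, at y = -60 and +60 mm, standing 28 mm above its top face (tips 48 mm above the table), tapered over the last 4 mm. The carrier lies on the top face with the pins in its holes. Origin: centre of its underside.
- balancer: Sprung arm, hinged 240 mm away on a grey column (0.22 m high, left or right). Origin: centre of its end cradle's floor, 44 x 44 x 6 mm, with 14 mm high lips across front (-x) and back (+x), 32 mm apart, open at the y ends; the crossbar lies in it along y. Behind, the bar is 16 mm wide, its underside 17 mm below the floor. Axes: x to the hinge, y across, z up, tilting with it.
- lip (a point): Top of the cradle's front lip (middle), the arm's free end. Empty, the arm rests at its upper stop, 0.16 rad up, cradle floor 235 mm high. Loaded it sinks: from about 1.3 N on, about 18 mm per N; the carrier settles it 40 to 95 mm lower by its weight, the arm pointing up to 0.25 rad down. Lightly damped: let go early, it plunges; ride down below 0.1 m/s. Bottom stop 125 mm down.
- steel_block: Bystander: dark steel block 60 x 40 x 30 high (mm). Origin: centre of its underside.
- tape_roll: Bystander: yellow tape roll, 64 diameter, 20 high (mm). Origin: centre of its underside.
- sheet_box: Bystander: small open sheet-steel box 60 x 60 x 40 high (mm). Origin: centre of its underside.
- strip: Bystander: flat steel strip 120 x 28 x 5 (mm). Origin: centre of its underside.
- angle_magnet: Bystander: red L-shaped welding magnet, legs 90 and 80, 18 high (mm). Origin: centre of its underside.
- spare_plate: Bystander: bare aluminium plate 80 x 100 x 8 with two holes, lying flat on the table (no frame: not the carrier) (mm). Origin: centre of its underside.
- gauge_block: Bystander: bright steel block 45 x 30 x 30 high (mm). Origin: centre of its underside.
There are look-alikes about, which are no part of the job. What is shaped like the carrier but green, orange or turquoise is not meant.

How it is judged:
By the outcome, as a careful person would: the job done as asked, in the order asked, and still so for the second after the job is handed in, with the robot touching nothing.
It also fails if it takes over 64 s, if anything falls off the work surface, if the arm or the gripper's body presses on something with over 40 N, if the wrist force passes 120 N, or if a joint passes its speed limit or range.

## Working session

There is one attempt and no reset: what is moved stays moved. The work goes in short steps, Python scripts to look and compute and a tool call to move; the robot and the scene stay as the last step left them, time stands still between calls to the robot, and variables do not carry over. Pictures are saved under pics/ and viewed, at most 10 in all, crops included, and the job is handed in when it is done.

Besides the shell and the picture viewer there is one more tool, called after "Emit:" as name(argument=value, ...) on one line, values as JSON. carry_out: Moves the arm, as the interface text tells. Its arguments: {"type":"object","properties":{"steps":{"type":"array","items":{"type":"array"}}},"required":["steps"]}

```bash
mkdir -p pics && python3 - <<'E'
from rig import robot, eyes
import cv2
s=robot.read_state(); print(s)
for n in("scene","top"):
    c=eyes.read_camera(n); cv2.imwrite(f"pics/{n}0.png",cv2.resize(c["image"][:,:,::-1],(800,600),interpolation=cv2.INTER_CUBIC)); print(n,c["intrinsics"],c["extrinsics"],[k for k in c])
E
```

```text
{'t': 0.0, 'joint_positions': array([-7.28451338e+01,  2.02630494e+01,  9.36299430e+01,  9.89843429e-04,
        6.61885072e+01, -1.37030014e-01]), 'qvel': array([ 0.02259871, -0.03186408,  0.01608757, -0.02090693,  0.02464596,
        0.05766587]), 'tau': array([-2.93972858e-03, -6.05258131e+01, -3.42070270e+01, -2.01999760e-04,
        9.50241432e-03,  2.65224941e-05]), 'eef_pos': array([ 0.18564078, -0.59628119,  0.23054908]), 'orientation': array([-1.79918503e+02, -1.09993090e-03,  1.72914951e+01]), 'force': array([ 0.03469673, -0.36672437,  0.19593294]), 'torque': array([-0.01652748, -0.02831917,  0.001088  ]), 'grip_force': 0.0, 'grip_width': 0.08545817865385161}
scene [[476.65789219   0.         280.73937381]
 [  0.         476.65789219 205.71909443]
 [  0.           0.           1.        ]] [[-0.83312266  0.55275244 -0.01927118  0.40976428]
 [-0.3888969  -0.5606686   0.73103346  0.07068024]
 [ 0.39327579  0.61653504  0.68206942 -1.84095277]
 [ 0.          0.          0.          1.        ]] ['image', 'intrinsics', 'extrinsics']
top [[522.12782504   0.         289.82178925]
 [  0.         522.12782504 213.93132507]
 [  0.           0.           1.        ]] [[ 0.01594107 -0.99985864 -0.00534594  0.00772088]
 [ 0.98934064  0.01499894  0.14484521 -0.49498987]
 [-0.14474455 -0.00759795  0.98943989 -1.8237186 ]
 [ 0.          0.          0.          1.        ]] ['image', 'intrinsics', 'extrinsics']
```

View pics/scene0.png

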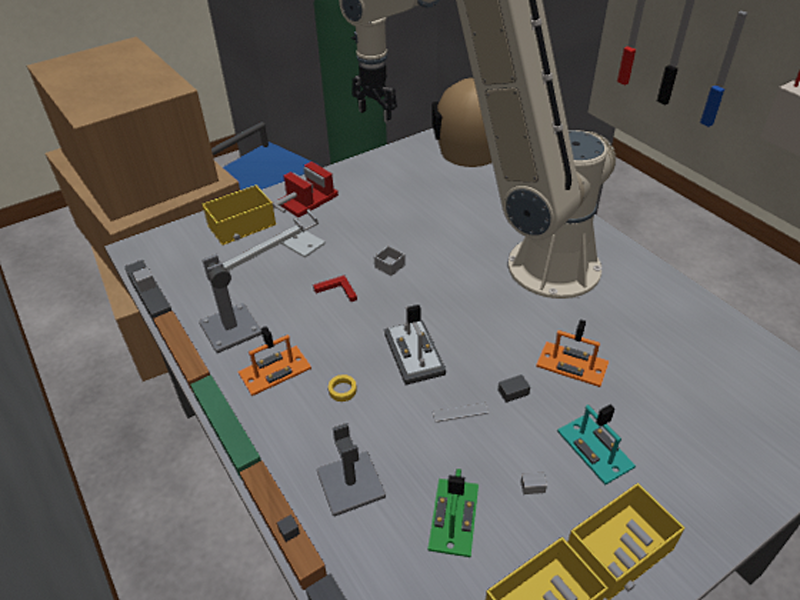

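View pics/top0.png

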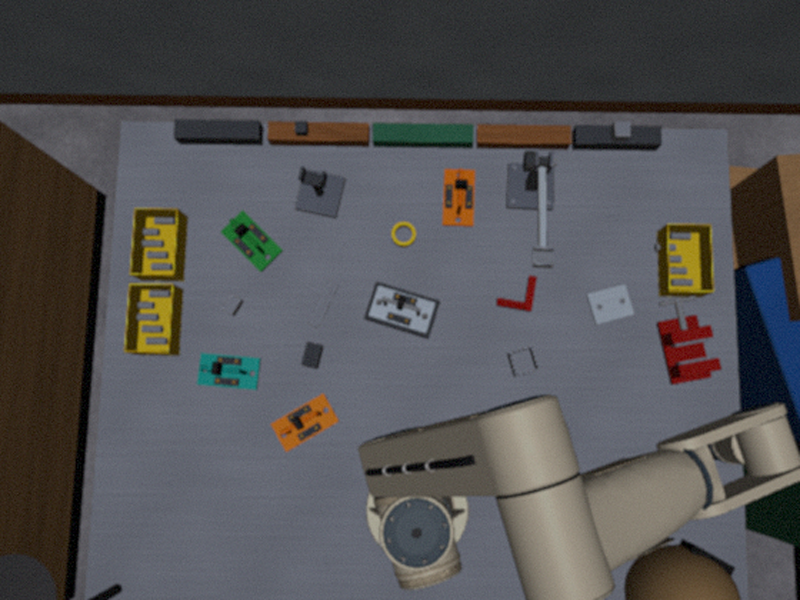

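The scene view shows the bare carrier on its fixture at about (415,345) and the balancer with its column at (228,290) and cradle near (308,222). In the top view (800x600) the carrier is at (402,309) and the cradle at (542,258), with the bar running back to (540,165). I'll enlarge both.

```bash
python3 - <<'E'
import cv2,numpy as np
from rig import eyes
t=np.mean([eyes.read_camera("top")["image"].astype(float) for _ in range(2)],0).astype(np.uint8)
s=np.mean([eyes.read_camera("scene")["image"].astype(float) for _ in range(2)],0).astype(np.uint8)
np.save("t.npy",t);np.save("s.npy",s)
def crop(im,x,y,w,h,k): return cv2.resize(im[y:y+h,x:x+w,::-1],(w*k,h*k),interpolation=cv2.INTER_CUBIC)
# top: carrier x250-314,y190-240 ; cradle x345-395,y100-195
a=crop(t,250,190,64,50,6); b=crop(t,350,100,50,100,6)
cv2.imwrite("pics/topcrop.png",np.hstack([np.vstack([a,np.zeros((300,384,3),np.uint8)]),b]))
a=crop(s,262,205,60,70,6); b=crop(s,135,140,100,60,4)
o=np.zeros((600,800,3),np.uint8); o[:420,:360]=a; o[:240,400:800]=b; cv2.imwrite("pics/scrop.png",o)
E
```

```text
(no output)
```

View pics/topcrop.png

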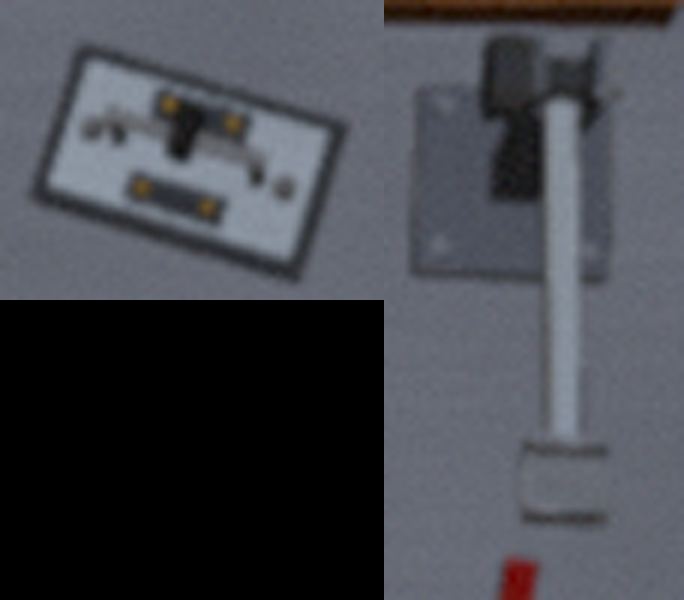

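View pics/scrop.png

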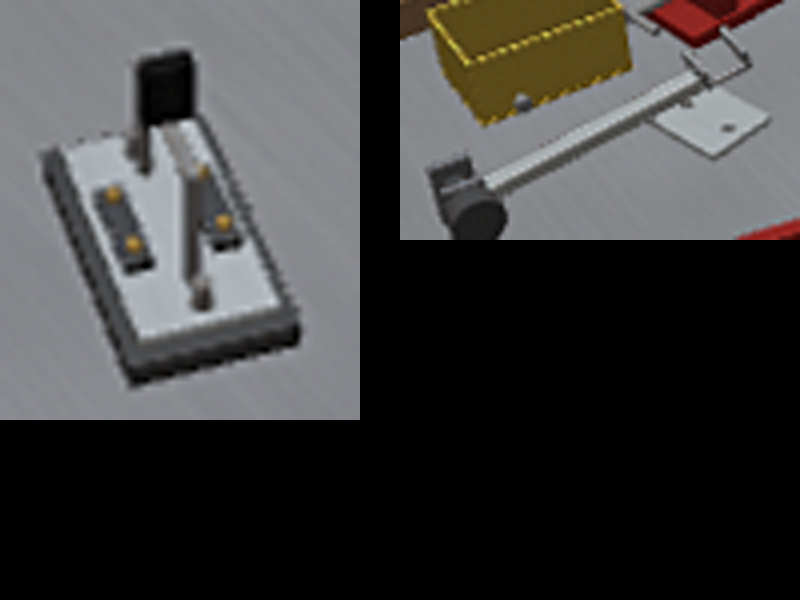

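The carrier's plate corners, pins, posts and tab are readable in both crops, and the cradle's two lips show at top-crop (527–607, 450) and (523–605, 519). I'll fit the poses.

```bash
cat > h.py <<'E'
import numpy as np
from scipy.optimize import least_squares
from scipy.spatial.transform import Rotation as R
CAM={"s":(np.array([[476.65789219,0,280.73937381],[0,476.65789219,205.71909443],[0,0,1]]),np.array([[-0.83312266,0.55275244,-0.01927118,0.40976428],[-0.3888969,-0.5606686,0.73103346,0.07068024],[0.39327579,0.61653504,0.68206942,-1.84095277]])),
"t":(np.array([[522.12782504,0,289.82178925],[0,522.12782504,213.93132507],[0,0,1]]),np.array([[0.01594107,-0.99985864,-0.00534594,0.00772088],[0.98934064,0.01499894,0.14484521,-0.49498987],[-0.14474455,-0.00759795,0.98943989,-1.8237186]]))}
def proj(c,P):
    K,E=CAM[c]; q=(E[:,:3]@np.atleast_2d(P).T).T+E[:,3]; q=q*[1,-1,-1]; q=q@K.T; return q[:,:2]/q[:,2:]
def fit(obs,x0,pitch=0.,z=None):
    """obs: (cam, local point, pixel); params x,y,yaw(,z)"""
    def f(p):
        Rm=R.from_euler("ZY",[p[2],pitch]).as_matrix(); o=np.array([p[0],p[1],z if z is not None else p[3]])
        return np.concatenate([(proj(c,Rm@np.array(L)+o)[0]-u) for c,L,u in obs])
    r=least_squares(f,x0,loss="soft_l1"); return r.x,r.fun.reshape(-1,2)
E
python3 - <<'E'
from h import *
T=lambda x,y:np.array([x/6-.4+250,y/6-.4+190]); S=lambda x,y:np.array([x/6-.4+262,y/6-.4+205])
mm=lambda *a:np.array(a)/1000
# carrier: in top image, up=+x,left=+y
C=[("t",mm(40,75,8),T(88,60)),("t",mm(40,-75,8),T(330,127)),("t",mm(-40,-75,8),T(292,262)),("t",mm(-40,75,8),T(48,190)),
("t",mm(50,85,0),T(83,45)),("t",mm(50,-85,0),T(347,123)),("t",mm(-50,-85,0),T(300,280)),("t",mm(-50,85,0),T(35,197)),
("s",mm(40,75,8),S(140,338)),("s",mm(-40,75,8),S(280,305)),("s",mm(40,-75,8),S(62,145)),
("s",mm(50,85,-20),S(130,385)),("s",mm(-50,85,-20),S(298,345)),("t",mm(0,0,136),T(190,112))]
for z in(.02,None):
    p,r=fit(C,[.6,0,-.3]+([.02] if z is None else []),z=z); print(p,np.degrees(p[2])); print(r.round(1).tolist())
Tb=lambda x,y:np.array([(x-384)/6-.4+350,y/6-.4+100]); Sb=lambda x,y:np.array([(x-400)/4-.4+135,y/4-.4+140])
# lips: inner faces +-16, outer about +-18..22
B=[("t",mm(19,22,14),Tb(525,450)),("t",mm(19,-22,14),Tb(607,453)),("t",mm(-19,22,14),Tb(523,518)),("t",mm(-19,-22,14),Tb(606,520)),
("t",mm(230,0,-2),Tb(562,105)),
("s",mm(19,22,14),Sb(712,83)),("s",mm(19,-22,14),Sb(684,55)),("s",mm(-19,22,14),Sb(749,65)),("s",mm(-19,-22,14),Sb(723,31))]
for z in(.235,None):
    p,r=fit(B,[.65,-.25,0]+([.235] if z is None else []),pitch=.16,z=z); print(p,np.degrees(p[2])); print(r.round(1).tolist())
E
```

```text
[ 0.48696236  0.04489484 -0.27641031] -15.837144346638027
[[0.5, 0.2], [0.3, 0.9], [0.2, -0.3], [0.6, -0.3], [-0.3, -0.3], [0.8, 0.1], [0.7, 0.4], [-0.6, 0.7], [-0.2, 0.6], [-0.2, 0.1], [-0.6, 1.2], [-0.3, 1.4], [0.5, 0.5], [-0.5, 2.6]]
[ 0.48711184  0.04570056 -0.27954245  0.02466589] -16.016602343055595
[[0.3, -0.1], [0.1, 0.7], [-0.1, -0.4], [0.3, -0.6], [-0.6, -0.6], [0.7, -0.1], [0.4, 0.3], [-0.9, 0.4], [-0.2, -0.1], [-0.1, -0.6], [-0.5, 0.4], [-0.4, 0.6], [0.6, -0.2], [-0.8, 2.4]]
[ 0.57509381 -0.26958157 -0.03962685] -2.2704510408946117
[[-0.4, -0.6], [-0.2, -0.4], [-0.2, -0.8], [-0.1, -0.4], [-0.2, 0.3], [-0.6, -1.8], [0.8, -1.4], [0.1, -2.4], [0.9, -0.4]]
[ 0.57566549 -0.27175526 -0.03596659  0.22741258] -2.06073391417608
[[-0.1, -0.3], [-0.0, -0.1], [0.2, -0.5], [0.2, -0.1], [-0.2, 0.8], [-0.8, -0.3], [0.7, 0.1], [-0.2, -0.9], [0.6, 1.1]]
```

Emit:
carry_out(steps=[[100, [10, -10, 0], 1], [100, [24, -26, 0], 2], [100, [48, -52, 0], 4], [100, [76, -84, 0], 6], [100, [105, -115, 0], 8], [100, [134, -147, 0], 10], [100, [163, -178, 0], 12], [100, [191, -210, 0], 14], [100, [220, -241, 0], 16], [100, [249, -272, 0], 18], [100, [272, -298, 0], 19], [100, [287, -314, 0], 20]])

```text
t: 1.5
eef_pos: [0.367, -0.2096, 0.2314]
orientation: [-180.0, -0.0, -2.7]
force: [0.2, 0.4, -0.3]
grip_width: 0.0854
grip_force: 0.0
```

```bash
cat >> h.py <<'E'
def togo(tx,ty,tz,tyaw):
    "shift in tool axes (mm) and turn (deg) from measured pose to target"
    from rig import robot
    s=robot.read_state(); Rm=R.from_euler("xyz",s["orientation"],degrees=True).as_matrix()
    d=Rm.T@(np.array([tx,ty,tz])-s["eef_pos"])*1000
    print("t",round(s["t"],2),"pos",s["eef_pos"].round(4),"ori",s["orientation"].round(2),"F",s["force"].round(2),"w",round(s["grip_width"]*1000,1),"gf",round(s["grip_force"],1))
    print("shift",d.round(1),"turn",round((s["orientation"][2]-tyaw+180)%360-180,2))
E
python3 -c "
from h import *; togo(.487,.045,.231,-15.9)"
```

```text
t 1.5 pos [ 0.367  -0.2096  0.2314] ori [-1.7999e+02 -2.0000e-02 -2.6800e+00] F [ 0.19  0.38 -0.28] w 85.4 gf 0.0
shift [ 108.  -259.9    0.6] turn 13.22
```

Emit:
carry_out(steps=[[100, [8, -19, 0], 1], [100, [20, -48, 0], 2], [100, [32, -77, 0], 4], [100, [44, -106, 0], 5], [100, [56, -135, 0], 6.5], [100, [68, -164, 0], 8], [100, [80, -193, 0], 10], [100, [92, -222, 0], 11.5], [100, [102, -246, 0], 12.5], [100, [108, -260, 0], 13.2], [100, [108, -260, 0], 13.2], [100, [108, -260, 0], 13.2]])

```text
t: 2.7
eef_pos: [0.4863, 0.0428, 0.2311]
orientation: [180.0, 0.0, -15.8]
force: [-0.1, 0.0, -0.2]
grip_width: 0.085
grip_force: 0.0
```

```bash
python3 - <<'E'
from h import *; togo(.487,.045,.119,-15.9)
from rig import eyes; import cv2
o=np.zeros((480,800,3),np.uint8)
im=eyes.read_camera("scene")["image"]; o[:480,:480]=cv2.resize(im[180:280,250:350,::-1],(480,480),interpolation=cv2.INTER_CUBIC) 
cv2.imwrite("pics/above.png",o[:,:480])
# predicted tab-top centre & carrier tab corners in scene crop
Rm=R.from_euler("Z",np.radians(-15.9)).as_matrix()
for L in[(15,7,136),(-15,7,136),(15,-7,136),(-15,-7,136)]:
    u=proj("s",Rm@np.array(L)/1000+[.487,.045,.02])[0]; print(L,((u-[250,180]+.4)*4.8).round(), ((u-[262,205]+.4)*6).round())
E
```

```text
t 2.7 pos [0.4863 0.0428 0.2311] ori [ 1.7997e+02  2.0000e-02 -1.5830e+01] F [-0.07  0.04 -0.22] w 85.0 gf 0.0
shift [ 1.000e-01 -2.300e+00  1.121e+02] turn 0.07
(15, 7, 136) [170. 183.] [141.  78.]
(-15, 7, 136) [213. 172.] [195.  66.]
(15, -7, 136) [164. 169.] [133.  61.]
(-15, -7, 136) [207. 159.] [186.  48.]
```

View pics/above.png

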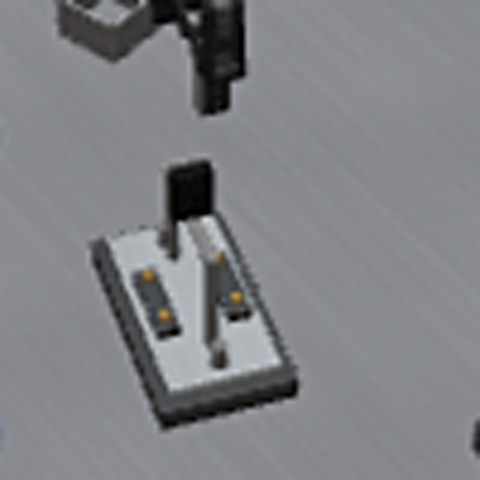

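The scene crop shows the tab at (165–213, 160–215), where the fit predicts it, with the gripper directly above at (210,60). I'll descend with a small y correction.

Emit:
carry_out(steps=[[100, [0, -1, 8], 0], [100, [0, -2, 22], 0], [100, [0, -2, 38], 0], [100, [0, -2, 54], 0], [100, [0, -2, 70], 0], [100, [0, -2, 84], 0], [100, [0, -2, 96], 0], [100, [0, -2, 104], 0], [100, [0, -2, 109], 0], [100, [0, -2, 111], 0], [60, [0, -2, 111], 0], [50, [0, -2, 111], 0]])

```text
t: 3.95
eef_pos: [0.4875, 0.0449, 0.1207]
orientation: [-180.0, -0.0, -15.9]
force: [-0.2, -0.2, -0.3]
grip_width: 0.0592
grip_force: 0.0
```

Emit:
carry_out(steps=[[40, [0, 0, 0], 0], [33, [0, 0, 0], 0], [28, [0, 0, 0], 0], [28, [0, 0, 0], 0], [25, [0, 0, 0], 0], [25, [0, 0, 0], 0]])

```text
t: 4.55
eef_pos: [0.4872, 0.0449, 0.1203]
orientation: [-180.0, -0.0, -15.9]
force: [-0.7, -0.5, 0.1]
grip_width: 0.0214
grip_force: 0.0
```

Emit:
carry_out(steps=[[22, [0, 0, 0], 0], [20, [0, 0, 0], 0], [19, [0, 0, 0], 0], [19, [0, 0, 0], 0]])

```text
t: 4.95
eef_pos: [0.4872, 0.0449, 0.1203]
orientation: [-180.0, 0.0, -15.9]
force: [1.0, -0.7, -0.1]
grip_width: 0.0166
grip_force: 0.2
```

Emit:
carry_out(steps=[[18, [0, 0, 0], 0], [17, [0, 0, 0], 0], [17, [0, 0, 0], 0]])

```text
t: 5.25
eef_pos: [0.4874, 0.0451, 0.1204]
orientation: [-180.0, -0.0, -15.9]
force: [1.3, 3.3, 0.5]
grip_width: 0.0146
grip_force: 1.7
```

Emit:
carry_out(steps=[[17, [0, -0.8, 0], 0], [16, [0, -0.8, 0], 0], [10, [0, -0.8, 0], 0], [0, [0, -0.8, 0], 0], [0, [0, -0.8, 0], 0], [0, [0, -0.8, 0], 0]])

```text
t: 5.85
eef_pos: [0.4874, 0.0455, 0.1204]
orientation: [180.0, -0.0, -15.9]
force: [-0.9, -1.9, 3.4]
grip_width: 0.0131
grip_force: 59.2
```

Emit:
carry_out(steps=[[0, [0, 0, -1], 0], [0, [0, 0, -2], 0], [0, [0, 0, -4], 0], [0, [0, 0, -6], 0], [0, [0, 0, -8], 0], [0, [0, 0, -8], 0]])

```text
t: 6.45
eef_pos: [0.4876, 0.0457, 0.1286]
orientation: [-180.0, -0.0, -15.9]
force: [0.7, -0.6, -5.1]
grip_width: 0.013
grip_force: 58.3
```

Emit:
carry_out(steps=[[0, [0, 0, -2], 0], [0, [0, 0, -5], 0], [0, [0, 0, -8], 0], [0, [0, 0, -11], 0], [0, [0, 0, -14], 0], [0, [0, 0, -17], 0], [0, [0, 0, -20], 0], [0, [0, 0, -24], 0], [0, [0, 0, -29], 0], [0, [0, 0, -35], 0], [0, [0, 0, -40], 0], [0, [0, 0, -42], 0]])

```text
t: 7.65
eef_pos: [0.4878, 0.0457, 0.1711]
orientation: [-180.0, -0.1, -15.9]
force: [0.3, 0.3, -4.5]
grip_width: 0.0128
grip_force: 58.4
```

```bash
python3 - <<'E'
from h import *
togo(.487,.045,.300,-2.2)
from rig import eyes; import cv2
im=eyes.read_camera("scene")["image"]; cv2.imwrite("pics/lift.png",cv2.resize(im[150:290,110:350,::-1],(800,467),interpolation=cv2.INTER_CUBIC))
E
```

```text
t 7.65 pos [0.4878 0.0457 0.1711] ori [-1.7998e+02 -6.0000e-02 -1.5910e+01] F [ 0.27  0.35 -4.46] w 12.8 gf 58.4
shift [  -0.4    0.8 -128.9] turn -13.71
```

View pics/lift.png

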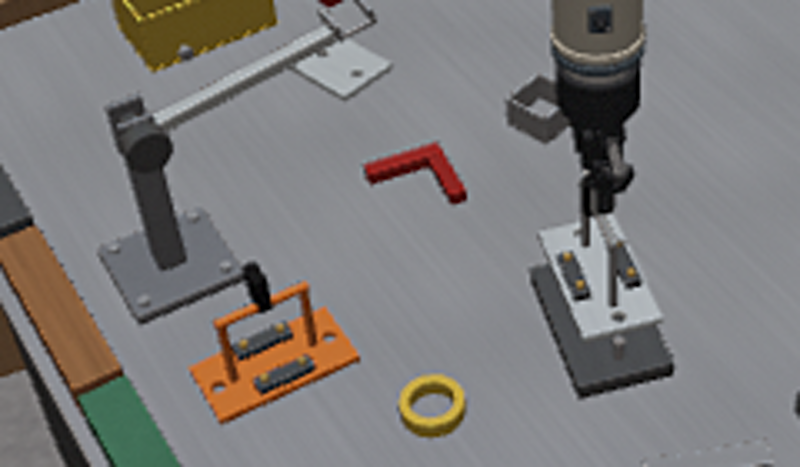

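The carrier is level and clear of the pins (holes free above the pin at (618,345)). Next it goes up and across to a staging point in front of the cradle.

Emit:
carry_out(steps=[[0, [0, 0, -8], 0], [0, [1, 3, -18], -1], [0, [3, 10, -30], -2], [0, [6, 23, -42], -3.5], [0, [10, 40, -54], -5], [0, [15, 60, -66], -6.5], [0, [20, 82, -78], -8], [0, [25, 104, -88], -9.5], [0, [31, 126, -96], -11], [0, [36, 148, -101], -12.5], [0, [41, 168, -104], -13.7], [0, [45, 186, -104], -13.7]])

```text
t: 8.9
eef_pos: [0.4798, -0.1469, 0.2756]
orientation: [180.0, -0.1, -2.1]
force: [0.3, 0.8, -5.4]
grip_width: 0.0136
grip_force: 58.8
```

```bash
python3 -c "
from h import *; togo(.4756,-.2667,.2755,-2.2)"
```

```text
t 8.9 pos [ 0.4798 -0.1469  0.2756] ori [ 1.7997e+02 -8.0000e-02 -2.1400e+00] F [ 0.3   0.84 -5.36] w 13.6 gf 58.8
shift [3.000e-01 1.199e+02 1.000e-01] turn 0.06
```

Emit:
carry_out(steps=[[0, [0, 16, 0], 0], [0, [0, 32, 0], 0], [0, [0, 48, 0], 0], [0, [0, 64, 0], 0], [0, [0, 80, 0], 0], [0, [0, 94, 0], 0], [0, [0, 106, 0], 0], [0, [0, 114, 0], 0], [0, [0, 118, 0], 0], [0, [0, 120, 0], 0], [0, [0, 120, 0], 0], [0, [0, 120, 0], 0]])

```text
t: 10.1
eef_pos: [0.4751, -0.2651, 0.2743]
orientation: [-180.0, 0.0, -2.2]
force: [-0.1, -0.2, -4.3]
grip_width: 0.0133
grip_force: 58.8
```

```bash
python3 - <<'E'
from h import *
togo(.5755,-.2705,.2755,-2.2)
from rig import eyes; import cv2
a=eyes.read_camera("scene")["image"]; b=eyes.read_camera("top")["image"]
o=np.hstack([cv2.resize(a[100:220,160:260,::-1],(400,480),interpolation=cv2.INTER_CUBIC),cv2.resize(b[100:220,330:430,::-1],(400,480),interpolation=cv2.INTER_CUBIC)])
cv2.imwrite("pics/stage.png",o)
Rm=R.from_euler("ZY",[np.radians(-2.2),.16]).as_matrix()
for L in[(-19,22,14),(-19,-22,14),(19,22,14),(19,-22,14)]:
    P=Rm@np.array(L)/1000+[.5755,-.2705,.235]; print(L,P.round(4),((proj("s",P)[0]-[160,100]+.4)*4).round(),((proj("t",P)[0]-[330,100]+.4)*4).round()+[400,0])
C=robot=None
from rig import robot
p=robot.read_state()["eef_pos"]-[0,0,.1004]; Rc=R.from_euler("Z",np.radians(-2.1)).as_matrix()
for L in[(0,43,95),(0,-43,95),(40,75,8),(40,-75,8),(-40,75,8),(-40,-75,8)]:
    P=Rc@np.array(L)/1000+p; print(L,((proj("s",P)[0]-[160,100]+.4)*4).round(),((proj("t",P)[0]-[330,100]+.4)*4).round()+[400,0])
E
```

```text
t 10.1 pos [ 0.4751 -0.2651  0.2743] ori [-1.7998e+02  1.0000e-02 -2.1900e+00] F [-0.14 -0.21 -4.3 ] w 13.3 gf 58.8
shift [100.6   1.6  -1.3] turn 0.01
(-19, 22, 14) [ 0.5598 -0.2479  0.2518] [248. 215.] [573. 342.]
(-19, -22, 14) [ 0.5581 -0.2918  0.2518] [226. 189.] [629. 345.]
(19, 22, 14) [ 0.5973 -0.2493  0.2458] [209. 235.] [574. 297.]
(19, -22, 14) [ 0.5956 -0.2933  0.2458] [186. 209.] [629. 300.]
(0, 43, 95) [348. 180.] [544. 442.]
(0, -43, 95) [301. 131.] [655. 447.]
(40, 75, 8) [331. 296.] [492. 408.]
(40, -75, 8) [253. 208.] [675. 417.]
(-40, 75, 8) [412. 265.] [489. 504.]
(-40, -75, 8) [331. 180.] [673. 514.]
```

View pics/stage.png

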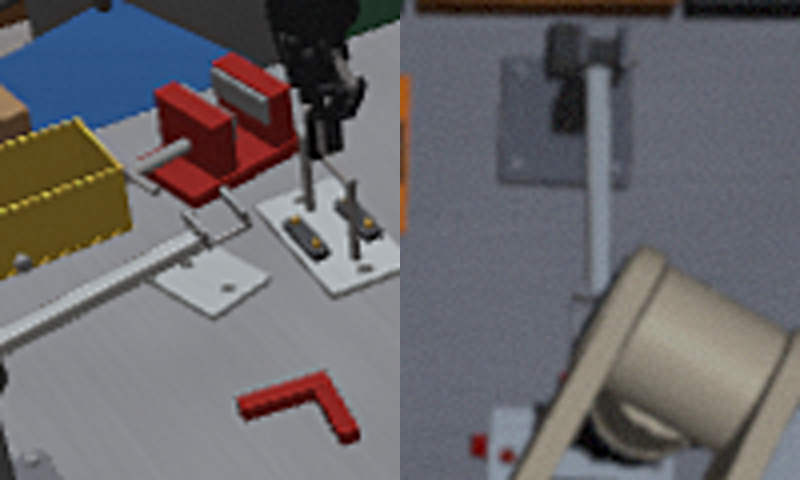

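The front lip runs from (221,187) to (248,222) and the plate corners sit at (333,297) and (255,208), all within about 1 image pixel of prediction, so the window is lined up with the cradle. Moving in.

Emit:
carry_out(steps=[[0, [4, 1.5, -1], 0], [0, [12, 1.5, -1], 0], [0, [22, 1.5, -1], 0], [0, [32, 1.5, -1], 0], [0, [42, 1.5, -1], 0], [0, [52, 1.5, -1], 0], [0, [62, 1.5, -1], 0], [0, [70, 1.5, -1], 0], [0, [76, 1.5, -1], 0], [0, [80, 1.5, -1], 0], [0, [80, 1.5, -1], 0]])

```text
t: 11.3
eef_pos: [0.5553, -0.27, 0.2752]
orientation: [180.0, 0.0, -2.2]
force: [0.1, -0.3, -5.1]
grip_width: 0.0131
grip_force: 58.8
```

Emit:
carry_out(steps=[[0, [5, 0, 0], 0], [0, [11, 0, 0], 0], [0, [16, 0, 0], 0], [0, [18.5, 0, 0], 0], [0, [18.5, 0, 0], 0], [0, [18.5, 0, 0], 0]])

```text
t: 11.9
eef_pos: [0.5733, -0.2707, 0.2751]
orientation: [-180.0, 0.0, -2.2]
force: [-0.2, -0.1, -5.1]
grip_width: 0.0132
grip_force: 58.8
```

```bash
python3 - <<'E'
from h import *
togo(.574,-.2705,.2755,-2.2)
from rig import eyes; import cv2
a=eyes.read_camera("scene")["image"]
cv2.imwrite("pics/in.png",cv2.resize(a[130:200,170:250,::-1],(640,560),interpolation=cv2.INTER_CUBIC))
E
```

```text
t 11.9 pos [ 0.5733 -0.2707  0.2751] ori [-1.7999e+02  3.0000e-02 -2.2000e+00] F [-0.23 -0.12 -5.05] w 13.2 gf 58.8
shift [ 0.7 -0.2 -0.4] turn -0.0
```

View pics/in.png

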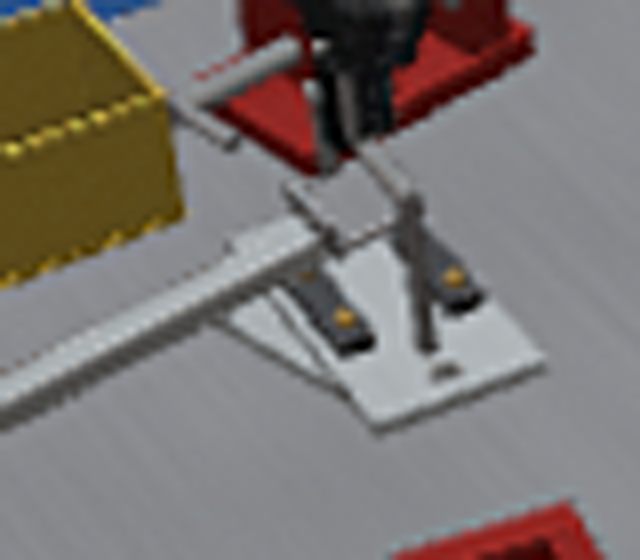

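The crossbar, (355,150)–(415,205), is now above the cradle, in front of its back lip at (285,185)–(345,250), and the force is unchanged. I'll lower it slowly.

Emit:
carry_out(steps=[[0, [0, 0, 2], 0], [0, [0, 0, 5], 0], [0, [0, 0, 8], 0], [0, [0, 0, 11], 0], [0, [0, 0, 14], 0], [0, [0, 0, 17], 0], [0, [0, 0, 20], 0], [0, [0, 0, 22], 0], [0, [0, 0, 23], 0], [0, [0, 0, 23], 0]])

```text
t: 12.95
eef_pos: [0.5734, -0.2707, 0.2522]
orientation: [-180.0, 0.0, -2.2]
force: [-1.9, 0.3, -2.9]
grip_width: 0.0133
grip_force: 58.8
```

Emit:
carry_out(steps=[[0, [0, 0, 2], 0], [0, [0, 0, 4], 0], [0, [0, 0, 6], 0], [0, [0, 0, 8], 0], [0, [0, 0, 10], 0], [0, [0, 0, 12], 0], [0, [0, 0, 13], 0], [0, [0, 0, 13], 0], [0, [0, 0, 13], 0]])

```text
t: 13.85
eef_pos: [0.5734, -0.2707, 0.2393]
orientation: [-180.0, 0.0, -2.2]
force: [-2.0, -0.1, -2.5]
grip_width: 0.0134
grip_force: 59.0
```

Emit:
carry_out(steps=[[0, [-1, 0, 0], 0], [0, [-2, 0, 0], 0], [0, [-2, 0, 0], 0]])

```text
t: 14.15
eef_pos: [0.5717, -0.2707, 0.2395]
orientation: [180.0, -0.1, -2.2]
force: [1.7, -1.3, -3.5]
grip_width: 0.0129
grip_force: 58.9
```

Emit:
carry_out(steps=[[0, [0, 0, 2], 0], [0, [0, 0, 5], 0], [0, [0, 0, 8], 0], [0, [0, 0, 11], 0], [0, [0, 0, 14], 0], [0, [0, 0, 17], 0], [0, [0, 0, 20], 0], [0, [0, 0, 23], 0], [0, [0, 0, 25], 0], [0, [0, 0, 26], 0], [0, [0, 0, 26], 0], [0, [0, 0, 26], 0]])

```text
t: 15.35
eef_pos: [0.5715, -0.2707, 0.2134]
orientation: [-180.0, -0.0, -2.2]
force: [-1.5, 0.8, -1.2]
grip_width: 0.0132
grip_force: 59.1
```

```bash
python3 - <<'E'
from rig import robot,eyes; import numpy as np
F=[]
for _ in range(10):
    eyes.read_camera("top"); s=robot.read_state(); F.append(np.r_[s["force"],s["torque"]])
print(np.mean(F,0).round(2),np.std(F,0).round(2),s["eef_pos"])
E
```

```text
[-2.13  0.3  -1.71  0.03  0.39  0.  ] [0.35 0.45 0.52 0.03 0.04 0.02] [ 0.57151691 -0.27069367  0.2133428 ]
```

Emit:
carry_out(steps=[[0, [0, 0, 2], 0], [0, [-0.5, 0, 5], 0], [0, [-0.5, 0, 8], 0], [0, [-0.5, 0, 11], 0], [0, [-0.5, 0, 14], 0], [0, [-0.5, 0, 17], 0], [0, [-0.5, 0, 20], 0], [0, [-0.5, 0, 21], 0], [0, [-0.5, 0, 21], 0]])

```text
t: 16.75
eef_pos: [0.5712, -0.2707, 0.1922]
orientation: [180.0, -0.0, -2.2]
force: [2.2, 0.1, -0.1]
grip_width: 0.0131
grip_force: 59.4
```

```bash
cat > f.py <<'E'
from rig import robot,eyes; import numpy as np
F=[]
for _ in range(12):
    eyes.read_camera("top"); s=robot.read_state(); F.append(np.r_[s["force"],s["torque"]])
print(s["t"],np.mean(F,0).round(2),np.std(F,0).round(2),s["eef_pos"])
E
python3 f.py
```

```text
17.35 [ 2.59  0.04 -0.51 -0.01 -0.43  0.  ] [0.59 0.44 0.6  0.05 0.03 0.03] [ 0.57096432 -0.27071008  0.19230172]
```

Emit:
carry_out(steps=[[0, [0.5, 0, 2], 0], [0, [0.6, 0, 4], 0], [0, [0.6, 0, 5], 0], [0, [0.6, 0, 5], 0]])

```text
t: 17.75
eef_pos: [0.5714, -0.2707, 0.187]
orientation: [-180.0, 0.0, -2.2]
force: [1.5, -1.0, -0.5]
grip_width: 0.0131
grip_force: 59.6
```

```bash
python3 f.py
```

```text
18.35 [ 0.4  -0.87 -0.4  -0.13 -0.    0.01] [0.6  0.49 0.53 0.02 0.07 0.04] [ 0.57136572 -0.27068175  0.18722432]
```

Emit:
carry_out(steps=[[0, [0, 0, 1.5], 0], [0, [0, 0, 3], 0], [0, [0, 0, 4], 0], [0, [0, 0, 4], 0]])

```text
t: 18.75
eef_pos: [0.5716, -0.2707, 0.1831]
orientation: [-180.0, -0.0, -2.2]
force: [-0.1, -0.4, -0.2]
grip_width: 0.0129
grip_force: 59.6
```

```bash
sed -i 's/range(12)/range(24)/' f.py && python3 f.py
```

```text
19.95 [ 0.79 -0.88 -0.09 -0.15 -0.09  0.01] [0.63 0.64 0.5  0.03 0.05 0.03] [ 0.57158595 -0.27069287  0.18327176]
```

Emit:
carry_out(steps=[[0, [0.1, 0.3, 0.5], 0], [0, [0.2, 0.5, 1], 0], [0, [0.2, 0.5, 1], 0]])

```text
t: 20.25
eef_pos: [0.5716, -0.2708, 0.1821]
orientation: [-180.0, 0.0, -2.2]
force: [1.3, 1.2, -0.5]
grip_width: 0.0133
grip_force: 59.4
```

```bash
python3 f.py
```

```text
21.45 [ 0.94  2.82 -0.12  0.54 -0.1  -0.04] [0.72 0.6  0.38 0.06 0.07 0.03] [ 0.57163771 -0.27114782  0.18223316]
```

Emit:
carry_out(steps=[[0, [0.2, -0.2, 0.5], 0], [0, [0.2, -0.4, 1], 0], [0, [0.2, -0.4, 1], 0]])

```text
t: 21.75
eef_pos: [0.5718, -0.2711, 0.1812]
orientation: [180.0, 0.0, -2.2]
force: [-0.8, 0.8, -0.9]
grip_width: 0.0134
grip_force: 59.6
```

```bash
python3 f.py
```

```text
22.95 [-1.7  -0.62 -0.33 -0.13  0.36  0.01] [0.73 0.98 0.44 0.14 0.08 0.02] [ 0.5718508  -0.27087949  0.18125413]
```

Emit:
carry_out(steps=[[0, [-0.15, 0.1, 0.7], 0], [0, [-0.15, 0.1, 1.5], 0], [0, [-0.15, 0.1, 1.5], 0], [0, [-0.15, 0.1, 1.5], 0]])

```text
t: 23.35
eef_pos: [0.572, -0.2709, 0.1798]
orientation: [180.0, -0.0, -2.2]
force: [-1.0, -1.4, -0.5]
grip_width: 0.0138
grip_force: 59.6
```

```bash
python3 f.py && python3 - <<'E'
from rig import eyes; import cv2,numpy as np
a=eyes.read_camera("scene")["image"];
cv2.imwrite("pics/down.png",cv2.resize(a[130:210,150:250,::-1],(750,600),interpolation=cv2.INTER_CUBIC))
E
```

```text
24.55 [ 0.04 -1.19 -0.1  -0.24  0.11  0.01] [0.54 0.45 0.55 0.03 0.08 0.03] [ 0.5718865  -0.27092608  0.17981119]
```

View pics/down.png

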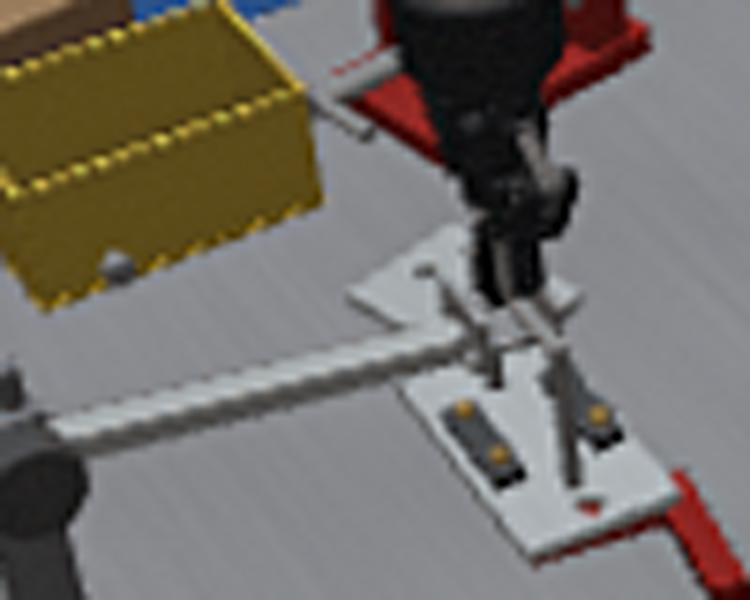

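```bash
python3 - <<'E'
from h import *
q=lambda P:((proj("s",P)[0]-[150,130]+.4)*7.5).round().tolist()
yaw=np.radians(-2.2)
c0=np.array([.5755,-.2705,.235]); r=R.from_euler("ZY",[yaw,.16]).as_matrix(); 
# hinge: below/behind; assume hinge on the floor-centre x axis
H=c0+r@np.array([.24,0,0])
p=np.array([.5719,-.2709,.1798]); fz=p[2]-.0154
th=np.arcsin((H[2]-fz)/.24); r2=R.from_euler("ZY",[yaw,-th]).as_matrix(); c=H-r2@np.array([.24,0,0])
print("tilt",th,"cradle",c)
for L in[(-16,22,14),(-16,-22,14),(16,22,14),(16,-22,14)]: print(L,q(c+r2@np.array(L)/1000))
rc=R.from_euler("Z",yaw).as_matrix()
for L in[(0,43,95),(0,22,95),(0,0,95),(0,-43,95),(0,43,8),(0,-43,8)]: print("bar",L,q(p-[0,0,.1004]+rc@np.array(L)/1000))
E
```

```text
tilt 0.13526052403743127 cradle [ 0.5746273  -0.27046647  0.1644    ]
(-16, 22, 14) [562.0, 308.0]
(-16, -22, 14) [520.0, 259.0]
(16, 22, 14) [499.0, 325.0]
(16, -22, 14) [458.0, 274.0]
bar (0, 43, 95) [552.0, 346.0]
bar (0, 22, 95) [532.0, 322.0]
bar (0, 0, 95) [511.0, 297.0]
bar (0, -43, 95) [472.0, 249.0]
bar (0, 43, 8) [571.0, 488.0]
bar (0, -43, 8) [492.0, 390.0]
```

The crossbar shows at (520,295)–(560,345), matching prediction within a few pixels, and it lies between the lips with the arm about 0.13 rad down. The residual force is about 0.1 N vertical, so I'll release gently.

Emit:
carry_out(steps=[[0, [0, 0.15, 0.5], 0], [0, [0, 0.15, 0.5], 0], [14, [0, 0.15, 0.5], 0], [16, [0, 0.15, 0.5], 0], [18, [0, 0.15, 0.5], 0], [20, [0, 0.15, 0.5], 0], [23, [0, 0.15, 0.5], 0], [27, [0, 0.15, 0.5], 0], [32, [0, 0.15, 0.5], 0], [32, [0, 0.15, 0.5], 0]])

```text
t: 25.6
eef_pos: [0.5717, -0.271, 0.1793]
orientation: [-180.0, 0.0, -2.2]
force: [0.1, 1.0, -0.2]
grip_width: 0.0275
grip_force: 0.0
```

```bash
sed -i 's/range(24)/range(4)/' f.py && python3 f.py
```

```text
25.8 [ 0.47 -0.07 -0.05 -0.02  0.01  0.02] [0.54 0.3  0.18 0.02 0.01 0.03] [ 0.57179057 -0.27106027  0.17927211]
```

Emit:
carry_out(steps=[[45, [0, 0, 0], 0], [45, [0, 0, 0], 0], [45, [0, 0, -3], 0], [45, [0, 0, -9], 0], [45, [0, 0, -18], 0], [45, [0, 0, -28], 0], [45, [0, 0, -40], 0], [45, [0, 0, -55], 0], [45, [0, 0, -72], 0], [45, [0, 0, -90], 0], [45, [0, 0, -105], 0], [45, [0, 0, -110], 0]])

```text
t: 27.0
eef_pos: [0.5726, -0.2715, 0.292]
orientation: [179.9, -0.2, -2.2]
force: [-0.3, 0.5, 0.2]
grip_width: 0.038
grip_force: 0.0
```

Emit:
carry_out(steps=[[45, [0, 0, 0], 0], [45, [0, 0, 0], 0], [45, [0, 0, 0], 0], [45, [0, 0, 0], 0], [45, [0, 0, 0], 0], [45, [0, 0, 0], 0], [45, [0, 0, 0], 0], [45, [0, 0, 0], 0], [45, [0, 0, 0], 0], [45, [0, 0, 0], 0]])

```text
t: 28.0
eef_pos: [0.5718, -0.271, 0.2893]
orientation: [-180.0, -0.0, -2.2]
force: [0.5, -0.1, -0.2]
grip_width: 0.0384
grip_force: 0.0
```

```bash
python3 - <<'E'
from rig import eyes; import cv2,numpy as np
a=eyes.read_camera("scene")["image"]; b=None
for i in range(4): b=eyes.read_camera("scene")["image"]
print(np.abs(a[130:210,150:250].astype(int)-b[130:210,150:250]).mean())
cv2.imwrite("pics/end.png",cv2.resize(b[130:210,150:250,::-1],(750,600),interpolation=cv2.INTER_CUBIC))
E
```

```text
2.1005833333333332
```

View pics/end.png

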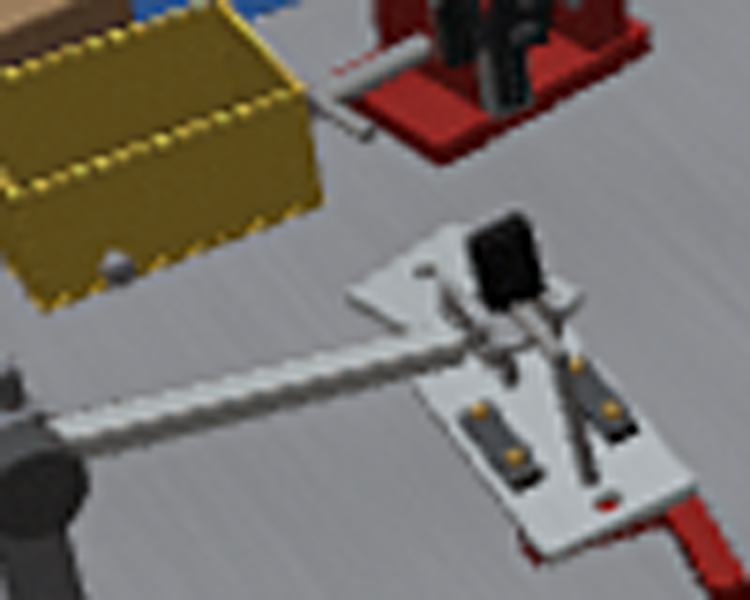

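The carrier hangs by its crossbar in the cradle (bar near (535,320), front lip at (565,325)), the tab at (505,260) is free and the gripper is well above. I'll let the swing die out, check for stillness, and hand in.

Emit:
carry_out(steps=[[45, [0, 0, 0], 0], [45, [0, 0, 0], 0], [45, [0, 0, 0], 0], [45, [0, 0, 0], 0], [45, [0, 0, 0], 0], [45, [0, 0, 0], 0], [45, [0, 0, 0], 0], [45, [0, 0, 0], 0], [45, [0, 0, 0], 0], [45, [0, 0, 0], 0], [45, [0, 0, 0], 0], [45, [0, 0, 0], 0]])

```text
t: 29.45
eef_pos: [0.5718, -0.2711, 0.2893]
orientation: [180.0, -0.0, -2.2]
force: [0.8, -0.3, -0.5]
grip_width: 0.0384
grip_force: 0.0
```

```bash
python3 - <<'E'
from rig import eyes,robot; import cv2,numpy as np
ref=cv2.imread("pics/end.png",0); T=[]
g=[cv2.cvtColor(eyes.read_camera("scene")["image"],cv2.COLOR_RGB2GRAY).astype(np.float32) for _ in range(14)]
w=lambda i:i[183:203,208:245].copy()
print([tuple(np.round(cv2.phaseCorrelate(w(g[0]),w(i))[0],2).tolist()) for i in g[1:]], robot.read_state()["t"])
E
```

```text
[(0.86, -0.27), (1.26, -0.29), (0.84, -0.13), (1.2, -0.44), (1.01, -0.05), (1.2, -0.64), (0.61, -0.33), (-0.47, -0.08), (-1.16, 0.0), (-1.13, 0.42), (-1.15, 0.02), (-0.46, -0.02), (0.55, -0.15)] 30.15
```

It is still swinging by about ±1 px, so I'll wait longer.

Emit:
carry_out(steps=[[45, [0, 0, 0], 0], [45, [0, 0, 0], 0], [45, [0, 0, 0], 0], [45, [0, 0, 0], 0], [45, [0, 0, 0], 0], [45, [0, 0, 0], 0], [45, [0, 0, 0], 0], [45, [0, 0, 0], 0], [45, [0, 0, 0], 0], [45, [0, 0, 0], 0], [45, [0, 0, 0], 0], [45, [0, 0, 0], 0]])

```text
t: 31.35
eef_pos: [0.5718, -0.271, 0.2893]
orientation: [-180.0, 0.0, -2.2]
force: [-0.2, -0.2, -0.5]
grip_width: 0.0383
grip_force: 0.0
```

Emit:
carry_out(steps=[[45, [0, 0, 0], 0], [45, [0, 0, 0], 0], [45, [0, 0, 0], 0], [45, [0, 0, 0], 0], [45, [0, 0, 0], 0], [45, [0, 0, 0], 0], [45, [0, 0, 0], 0], [45, [0, 0, 0], 0], [45, [0, 0, 0], 0], [45, [0, 0, 0], 0], [45, [0, 0, 0], 0], [45, [0, 0, 0], 0]])

```text
t: 32.55
eef_pos: [0.5718, -0.2711, 0.2893]
orientation: [-180.0, 0.0, -2.2]
force: [0.2, -0.6, 0.6]
grip_width: 0.0384
grip_force: 0.0
```

Emit:
carry_out(steps=[[45, [0, 0, 0], 0], [45, [0, 0, 0], 0], [45, [0, 0, 0], 0], [45, [0, 0, 0], 0], [45, [0, 0, 0], 0], [45, [0, 0, 0], 0], [45, [0, 0, 0], 0], [45, [0, 0, 0], 0], [45, [0, 0, 0], 0], [45, [0, 0, 0], 0], [45, [0, 0, 0], 0], [45, [0, 0, 0], 0]])

```text
t: 33.75
eef_pos: [0.5718, -0.271, 0.2893]
orientation: [-180.0, 0.0, -2.2]
force: [-0.5, 0.2, -0.6]
grip_width: 0.0383
grip_force: 0.0
```

Emit:
carry_out(steps=[[45, [0, 0, 0], 0], [45, [0, 0, 0], 0], [45, [0, 0, 0], 0], [45, [0, 0, 0], 0], [45, [0, 0, 0], 0], [45, [0, 0, 0], 0], [45, [0, 0, 0], 0], [45, [0, 0, 0], 0], [45, [0, 0, 0], 0], [45, [0, 0, 0], 0], [45, [0, 0, 0], 0], [45, [0, 0, 0], 0]])

```text
t: 34.95
eef_pos: [0.5718, -0.2711, 0.2893]
orientation: [180.0, -0.0, -2.2]
force: [-0.7, 0.3, 0.4]
grip_width: 0.0386
grip_force: 0.0
```

```bash
python3 - <<'E'
from rig import eyes,robot; import cv2,numpy as np
g=[cv2.cvtColor(eyes.read_camera("scene")["image"],cv2.COLOR_RGB2GRAY).astype(np.float32) for _ in range(12)]
w=lambda i:i[183:203,208:245].copy()
print([tuple(np.round(cv2.phaseCorrelate(w(g[0]),w(i))[0],2).tolist()) for i in g[1:]], robot.read_state()["t"])
E
```

```text
[(0.63, 0.02), (1.2, -0.18), (1.54, -0.37), (0.28, -0.16), (-1.37, -0.23), (-1.83, -0.83), (-0.25, -0.64), (1.3, -0.4), (1.37, -0.33), (0.7, -0.07), (0.23, 0.02)] 35.55
```

Emit:
carry_out(steps=[[45, [0, 0, 0], 0], [45, [0, 0, 0], 0], [45, [0, 0, 0], 0], [45, [0, 0, 0], 0], [45, [0, 0, 0], 0], [45, [0, 0, 0], 0], [45, [0, 0, 0], 0], [45, [0, 0, 0], 0], [45, [0, 0, 0], 0], [45, [0, 0, 0], 0], [45, [0, 0, 0], 0], [45, [0, 0, 0], 0]])

```text
t: 36.75
eef_pos: [0.5718, -0.271, 0.2893]
orientation: [180.0, -0.0, -2.2]
force: [0.0, 0.5, 0.9]
grip_width: 0.0385
grip_force: 0.0
```

Emit:
carry_out(steps=[[45, [0, 0, 0], 0], [45, [0, 0, 0], 0], [45, [0, 0, 0], 0], [45, [0, 0, 0], 0], [45, [0, 0, 0], 0], [45, [0, 0, 0], 0], [45, [0, 0, 0], 0], [45, [0, 0, 0], 0], [45, [0, 0, 0], 0], [45, [0, 0, 0], 0], [45, [0, 0, 0], 0], [45, [0, 0, 0], 0]])

```text
t: 37.95
eef_pos: [0.5718, -0.271, 0.2893]
orientation: [180.0, -0.0, -2.2]
force: [-0.3, 0.3, 0.1]
grip_width: 0.0385
grip_force: 0.0
```

Emit:
carry_out(steps=[[45, [0, 0, 0], 0], [45, [0, 0, 0], 0], [45, [0, 0, 0], 0], [45, [0, 0, 0], 0], [45, [0, 0, 0], 0], [45, [0, 0, 0], 0], [45, [0, 0, 0], 0], [45, [0, 0, 0], 0], [45, [0, 0, 0], 0], [45, [0, 0, 0], 0], [45, [0, 0, 0], 0], [45, [0, 0, 0], 0]])

```text
t: 39.15
eef_pos: [0.5718, -0.2711, 0.2893]
orientation: [-180.0, 0.0, -2.2]
force: [0.8, 1.2, 0.6]
grip_width: 0.0383
grip_force: 0.0
```

```bash
python3 - <<'E'
from rig import eyes,robot; import cv2,numpy as np
old=cv2.imread("pics/end.png",0)
def cen(i):
    d=(255-np.clip(i.astype(float),0,90)-165); m=cv2.moments(d[155:174,210:224].astype(np.float32)); return round(m["m10"]/m["m00"],2),round(m["m01"]/m["m00"],2)
def strip(i):  # dark strip near (498,445)/7.5
    d=np.clip(110-i[182:198,209:224].astype(np.float32),0,None); m=cv2.moments(d); return round(m["m10"]/m["m00"],2),round(m["m01"]/m["m00"],2)
for _ in range(8):
    g=cv2.cvtColor(eyes.read_camera("scene")["image"],cv2.COLOR_RGB2GRAY); print(cen(g),strip(g))
print(robot.read_state()["t"])
E
```

```text
(6.98, 10.11) (8.35, 7.68)
(7.1, 9.99) (7.45, 7.89)
(7.21, 9.88) (6.79, 7.8)
(7.19, 9.89) (6.88, 7.86)
(7.12, 10.01) (7.56, 7.8)
(6.94, 10.31) (8.57, 7.7)
(6.76, 10.55) (9.81, 7.65)
(6.55, 10.73) (10.56, 7.3)
39.55
```

The carrier is still swinging about its bar (±2 px, roughly 0.1 rad) with little decay. I'll go back around the tab and use a light touch of the pads as a friction damper, then ease off very slowly.

Emit:
carry_out(steps=[[45, [0, 0, 8], 0], [45, [0, 0, 24], 0], [45, [0, 0, 42], 0], [45, [0, 0, 60], 0], [45, [0, 0, 78], 0], [45, [0, 0, 93], 0], [40, [0, 0, 103], 0], [30, [0, 0, 108], 0], [25, [0, 0, 108], 0], [22, [0, 0, 108], 0], [20, [0, 0, 108], 0]])

```text
t: 40.65
eef_pos: [0.5723, -0.2713, 0.1821]
orientation: [180.0, -0.1, -2.2]
force: [-0.1, -0.7, 0.5]
grip_width: 0.017
grip_force: 0.0
```

Emit:
carry_out(steps=[[19, [0, 0, 0], 0], [18, [0, 0, 0], 0], [17.5, [0, 0, 0], 0], [17.2, [0, 0, 0], 0]])

```text
t: 41.05
eef_pos: [0.5718, -0.2711, 0.1814]
orientation: [180.0, -0.0, -2.2]
force: [0.3, -0.3, 0.3]
grip_width: 0.0142
grip_force: 0.0
```

Emit:
carry_out(steps=[[17, [0, 0, 0], 0], [16.8, [0, 0, 0], 0], [16.6, [0, 0, 0], 0]])

```text
t: 41.35
eef_pos: [0.5718, -0.271, 0.1813]
orientation: [180.0, 0.0, -2.2]
force: [0.7, 0.0, -0.7]
grip_width: 0.0143
grip_force: 0.0
```

Emit:
carry_out(steps=[[16.4, [0, 0, 0], 0], [16.2, [0, 0, 0], 0], [16, [0, 0, 0], 0]])

```text
t: 41.65
eef_pos: [0.5718, -0.271, 0.1812]
orientation: [-180.0, 0.0, -2.2]
force: [0.7, 0.9, -0.1]
grip_width: 0.0141
grip_force: 9.0
```

Emit:
carry_out(steps=[[15.8, [0, 0, 0], 0], [15.6, [0, 0, 0], 0], [15.4, [0, 0, 0], 0]])

```text
t: 41.95
eef_pos: [0.5718, -0.271, 0.1813]
orientation: [-180.0, 0.0, -2.2]
force: [0.0, 0.7, -0.4]
grip_width: 0.0137
grip_force: 22.8
```

Grip force is proportional to the command (about 23 N per %, zero near 16.4 %). Now easing off finely.

Emit:
carry_out(steps=[[15.7, [0, 0, 0], 0], [15.9, [0, 0, 0], 0], [16.0, [0, 0, 0], 0], [16.05, [0, 0, 0], 0], [16.1, [0, 0, 0], 0], [16.14, [0, 0, 0], 0], [16.18, [0, 0, 0], 0], [16.22, [0, 0, 0], 0], [16.25, [0, 0, 0], 0], [16.28, [0, 0, 0], 0], [16.31, [0, 0, 0], 0], [16.34, [0, 0, 0], 0]])

```text
t: 43.15
eef_pos: [0.5718, -0.2711, 0.1813]
orientation: [-180.0, -0.0, -2.2]
force: [-0.8, 0.2, 0.5]
grip_width: 0.0139
grip_force: 2.3
```

Emit:
carry_out(steps=[[16.36, [0, 0, 0], 0], [16.38, [0, 0, 0], 0], [16.4, [0, 0, 0], 0], [16.42, [0, 0, 0], 0], [16.44, [0, 0, 0], 0], [16.46, [0, 0, 0], 0], [16.48, [0, 0, 0], 0], [16.5, [0, 0, 0], 0], [16.52, [0, 0, 0], 0], [16.54, [0, 0, 0], 0], [16.56, [0, 0, 0], 0], [16.58, [0, 0, 0], 0]])

```text
t: 44.35
eef_pos: [0.5719, -0.2711, 0.1813]
orientation: [180.0, -0.0, -2.2]
force: [0.0, -0.2, -0.5]
grip_width: 0.0143
grip_force: 0.1
```

Emit:
carry_out(steps=[[16.62, [0, 0, 0], 0], [16.66, [0, 0, 0], 0], [16.7, [0, 0, 0], 0], [16.8, [0, 0, 0], 0], [16.9, [0, 0, 0], 0], [17, [0, 0, 0], 0], [17.3, [0, 0, 0], 0], [17.6, [0, 0, 0], 0], [18, [0, 0, 0], 0], [19, [0, 0, 0], 0], [22, [0, 0, 0], 0], [27, [0, 0, 0], 0]])

```text
t: 45.55
eef_pos: [0.5718, -0.271, 0.1813]
orientation: [-180.0, 0.0, -2.2]
force: [-0.3, -0.8, 0.5]
grip_width: 0.023
grip_force: 0.0
```

Emit:
carry_out(steps=[[35, [0, 0, 0], 0], [45, [0, 0, 0], 0], [45, [0, 0, 0], 0], [45, [0, 0, -3], 0], [45, [0, 0, -10], 0], [45, [0, 0, -20], 0], [45, [0, 0, -32], 0], [45, [0, 0, -46], 0], [45, [0, 0, -62], 0], [45, [0, 0, -80], 0], [45, [0, 0, -95], 0], [45, [0, 0, -102], 0]])

```text
t: 46.75
eef_pos: [0.5724, -0.2714, 0.2858]
orientation: [179.9, -0.2, -2.2]
force: [-0.4, -0.4, 0.3]
grip_width: 0.0382
grip_force: 0.0
```

```bash
python3 - <<'E'
from rig import eyes,robot; import cv2,numpy as np
def strip(i):
    d=np.clip(110-i[182:198,209:224].astype(np.float32),0,None); m=cv2.moments(d); return round(m["m10"]/m["m00"],2),round(m["m01"]/m["m00"],2)
for _ in range(9):
    im=eyes.read_camera("scene")["image"]; g=cv2.cvtColor(im,cv2.COLOR_RGB2GRAY); print(strip(g))
cv2.imwrite("pics/fin.png",im[:,:,::-1]); s=robot.read_state(); print(s["t"],s["force"],s["eef_pos"])
E
```

```text
(9.06, 7.72)
(9.07, 7.69)
(9.13, 7.69)
(9.11, 7.67)
(9.14, 7.7)
(9.15, 7.72)
(9.13, 7.7)
(9.13, 7.71)
(9.13, 7.7)
47.2 [ 0.09265119  0.65999362 -0.26636221] [ 0.57148871 -0.27093793  0.28251286]
```

The swing is gone: motion is under 0.1 px, against ±2 px before. The robot is clear, so I'm handing in.

```bash
python3 -c "
from rig import ticket; print(ticket.close_job())"
```

```text
the job is handed in; nothing more can be done
None
```

The carrier is off the pins and hanging still by its crossbar in the balancer cradle, with the gripper clear. The job was handed in at about 47 s; after the first release it swung about 0.1 rad, so I touched the tab again to damp it.

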